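# Pin the spring-return beam shutter open

### The job

Lock the spring-return beam shutter open for an alignment: take the T-handled locking pin from the lid of the optics case, stand it nose down in the bush of the shutter arm, and with the pin swing the arm anticlockwise (seen from above) against its spring. Feel for the single locking hole in the ring hidden under the arm, push the pin fully home in it so that it alone holds the arm open, and let go. Leave the lens and the mirror on their posts where they stand.

Things in the scene. Friction and masses are not known exactly. Their poses are not given: they have to be found in the camera images.
- locking_pin: T-handled steel pin, 108 mm long, 0.13-0.21 kg: round shank 12 mm thick, 90 mm long, last 6 mm tapering to a 6 mm flat nose; dark crossbar 90 mm long, 18 mm high along the pin, 14 mm thick. Origin: centre of the crossbar; x runs along the shank to the nose, y along the crossbar. It starts lying on the case lid, crossbar to the robot, some 70 mm of shank free over the far edge.
- pin_nose (a point): Centre of the pin's nose face, 99 mm from the crossbar's centre. While the pin lies on the case its axis is 51 mm above the table.
- optics_case: Cream flat optics case, 118 x 151 x 44 mm, fixed, lid shut. Origin: centre of its underside; x points away from the robot at yaw 0. The lid's far edge is 53 mm from the centre along x (a hinge reaches 59 mm).
- shutter_base: Aluminium base plate of the shutter, 190 x 190 x 12 mm, fixed to the table. Origin: centre of its underside, on the upright pivot axis; x points away from the robot at yaw 0, to the beam line where lens and mirror stand. On it lies a dark steel ring, 180 mm across, top face 38 mm above the table; the arm turns just over the ring.
- bush_mouth (a point): Centre of the top of the bush on the shutter arm, 83 mm above the table, 65 mm from the pivot axis, on the robot's side; turns with the arm. A greased steel sleeve 36 mm in outer diameter, upright bore 14 mm, mouth flared to about 25 mm. A pin let down it stops on the ring, nose 45 mm below the mouth; over the ring's hole it goes 26 mm deeper, leaving 19 mm of shank in sight.
- pivot (a point): Point on the upright pivot axis at the height of the ring's top face, 38 mm above the table. The ring has one locking hole, 15 mm wide, 26 mm deep, on the bush's circle of 65 mm radius. Where on the circle is set anew each time: the bush stands over it at an arm angle somewhere from 0.60 to 0.90. The arm covers it always; only the pin's nose can find it, by feel.
- shutter_arm (a joint): Arm angle, rad: 0 at rest on its stop, flag in the beam; grows anticlockwise seen from above, to a stop at 1.2. A spring drives it back to 0, with about 2 N at the bush at rest, 4 N when open. Flat sector plate, 89 mm radius, top 48 mm above the table, with the bush; hub 26 mm thick, 83 mm high; on the far side a 130 mm arm with an upright black flag, top 126 mm above the table.
- lens_post_b: Bystander: small lens on a black post with a loose flat base, 75 x 53 x 120 mm, on the beam line right of the shutter. Origin: centre of its underside.
- mirror_post: Bystander: black mirror mount on a post with a loose flat base, 98 x 61 x 129 mm, on the beam line left of the shutter. Origin: centre of its underside.

How it is judged (in metres and radians):
On the way, in this order (a step that is already met when the one before it is completed fails the run):
1. the pin stands nose down in the bush of the shutter arm (horizontal distance between pin_nose and bush_mouth below 0.008 m and z of pin_nose in the frame of bush_mouth below -0.015 m and angle between the x axis of locking_pin and the z axis of bush_mouth, either way round below 0.25 rad), for 0.1 s.
2. the arm is swung open against its spring with the pin in its bush (value of joint shutter_arm above 0.45 rad and horizontal distance between pin_nose and bush_mouth below 0.008 m and z of pin_nose in the frame of bush_mouth below -0.015 m), for 0.1 s.
At the end, for the whole second after the job is handed in: The pin stands upright (within 0.15 rad) in the bush, its nose within 8 mm of the bush axis and at least 65 mm below the bush mouth (home is 71 mm), the arm is held at more than 0.5 rad from rest, and pin and arm are at rest (value of joint shutter_arm above 0.5 rad and velocity of joint shutter_arm between -0.05 and 0.05 rad/s and z of pin_nose in the frame of bush_mouth below -0.065 m and horizontal distance between pin_nose and bush_mouth below 0.008 m and angle between the x axis of locking_pin and the z axis of bush_mouth, either way round below 0.15 rad and linear speed of locking_pin below 0.02 m/s); the robot touches nothing.
It fails at once if the lens is shifted more than 15 mm or tipped (distance of lens_post_b from where it was at the start of the episode above 0.015 m or angle between lens_post_b's own z axis and vertical above 0.3 rad).
It fails at once if the mirror is shifted more than 15 mm or tipped (distance of mirror_post from where it was at the start of the episode above 0.015 m or angle between mirror_post's own z axis and vertical above 0.3 rad).
It also fails if it takes over 72 s, if anything falls off the work surface, if the arm or the gripper's body presses on something with over 40 N, if the wrist force passes 120 N, or if a joint passes its speed limit or range.

### The arm

A 7-joint arm with a two-finger parallel gripper is mounted at the origin on a cart in front of the work surface, level with it; the furniture and walls round the work are solid. World frame = base frame: x ahead of the robot, y to its left, z up, the work surface at z = 0. Lengths are in mm, angles in rad, forces in N, time in s.
With the tool pointing down it reaches from about 425 to 925 mm from the base axis. Payload 6.8 kg.
Tool frame: the origin (TCP) lies between the finger pads; the fingertips stand ahead of it and the grasp point (between the pads) lies 6 mm ahead of it (r.tip_extent is the z of the fingertips in the tool frame, in mm); z points along the fingers, y is the line along which they close (so a half turn about z gives the same grasp; the last joint's range is limited). The gripper opens to 88 mm and grips with 3 to 60 N. Pads are 20 mm wide; open, the fingers measure 115 mm over their backs; the gripper's body (75 mm by 178 mm) begins 61 mm behind the grasp point.
Start: joints at [1.194, 0.477, 0.022, 1.555, -0.011, 1.109, -0.083], TCP at [179.271, -650.775, 247.664] pointing down, gripper open.
Joint ranges: [-2.96, 2.96], [-0.34, 2.1], [-1.41, 1.46], [0.24, 2.44], [-1.37, 4.51], [0.17, 1.92], [-2.96, 2.96]. Speed limits (rad/s): [2.39, 2.39, 3.14, 3.14, 3.14, 3.14, 3.14].

### API

Orientations are given as a unit quaternion [x, y, z, w].
In Python, from workcell import r gives the robot as it stands.
- The arm moves only by the tool shift_gripper, called after "Emit:" as a command line: name --argument value ..., lists and objects as JSON in quotes. Schema: {"type":"object","properties":{"ticks":{"type":"array","items":{"type":"array","prefixItems":[{"type":"array","items":{"type":"number"},"minItems":3,"maxItems":3},{"type":"array","items":{"type":"number"},"minItems":3,"maxItems":3}],"minItems":2,"maxItems":2},"minItems":1,"maxItems":12},"aperture":{"type":"number"},"grip_force":{"type":"number"},"only":{"type":"string"},"quiet":{"type":"boolean"},"lines":{"type":"string"}},"required":["ticks"],"additionalProperties":false}. ticks is a list of rows, 1 to 12 of them, each written [[dx, dy, dz], [rx, ry, rz]]: dx, dy, dz in shares of the most that a row can go, 1 being 62.5 mm, then a rotation vector rx, ry, rz in shares of pi/2 rad (1.0 is pi/2 rad); each row shifts and turns the commanded pose from where the row before left it, along the tool's axes as they then stand; what a row does not reach is not made up. A row lasts 1/8 s, in which the tool goes at most 62.5 mm and 0.188 rad, less where a joint would pass 70% of its speed; a pose out of reach is approached as far as the arm can. aperture is the finger opening in mm, set as the call begins (left out keeps the last). The fingers move at their own pace and stop on an object; grip_force is the grip in N (left out, the last holds). Time passes only in rows, so rows that do not move let the fingers close. The tool returns the time, the measured TCP pose, the force, the opening and the grip force at its end. only (a regular expression) keeps the lines of the reply that match it, lines (a string "A,B") keeps lines A to B, and quiet returns only ok. Shift and turn numbers lie between -1 and 1, and a call with a number outside is refused. Input that does not fit is refused with a message, and nothing moves.
- r.get_state(): the state, without advancing time (a new reading comes with each control period).
- r.snapshot(name): name is "scene" or "top"; returns a dict with "color" (400x640x3 uint8, red, green, blue), "fx", "fy", "cx", "cy" (pixels), "k1" (the pictures are not rectified: a ray, as slopes to the right and down, at radius r is drawn at 1 + k1 r^2 times it, then the intrinsics apply), "rvec" (rotation vector, rad) and "tvec" (3), from world to camera coordinates, as OpenCV has them. Camera axes: x right, y down, z forward; pixel columns grow to the right and rows downward; lengths in mm; the calibration is good to about 2 mm. A picture is of the moment at which its call begins. There is no depth.
- r.sign_off(): hands the job in; it is judged then, once.
The state is a dict: "clock": time; "joint_positions": joint angles; "dq": joint speeds; "joint_torque": joint torques, N m; "tcp_pos": TCP position; "tool_rot": TCP orientation; "force": force on the tool from outside, world axes, zero at the start; "torque": the same for the moment, N m; "gripper_width": finger opening in mm; "finger_force": force on a finger pad.
Only numpy, scipy, OpenCV 4.12 (cv2) and the standard library are available. Lean on these libraries where they do the work, as an engineer would, in place of code of your own. Each camera call takes 0.05 s, during which the arm holds its last target. There are 200 camera calls.

## Working session

There is one attempt and no reset: what is moved stays moved. The work goes in short steps, Python scripts to look and compute and a tool call to move; the robot and the scene stay as the last step left them, time stands still between calls to the robot, and variables do not carry over. Pictures are saved under pics/ and viewed, at most 10 in all, crops included, and the job is handed in when it is done.

```bash
ls; mkdir -p pics; python3 - <<'E'
from workcell import r
import cv2,json
s=r.get_state(); print({k:s[k] for k in s}); print(r.tip_extent)
for n in("scene","top"):
    d=r.snapshot(n); cv2.imwrite(f"pics/{n}0.png",d["color"][:,:,::-1]); print({k:d[k] for k in d if k!="color"})
E
```

```text
pics
workcell.py
{'clock': 0.0, 'joint_positions': array([ 1.19392767,  0.47779832,  0.0223713 ,  1.55641822, -0.01146598,
        1.10931108, -0.08312384]), 'dq': array([-7.81804214e-04,  9.47907112e-04,  2.63384286e-05,  1.11230163e-04,
       -1.68364752e-03,  3.63980712e-04,  6.09870270e-05]), 'joint_torque': array([ 7.67450274e-05, -5.82855856e+01,  1.53491646e+00, -2.72617328e+01,
       -5.43019641e-02,  1.69100793e-02,  1.19032957e-04]), 'tcp_pos': array([ 179.05838232, -650.2494145 ,  246.69754536]), 'tool_rot': array([ 9.90984592e-01,  1.33972845e-01, -2.09029308e-04, -8.78775068e-04]), 'force': array([ 0.31791425, -0.54119826,  0.67157236]), 'torque': array([ 0.02250746, -0.0525434 , -0.0264803 ]), 'finger_force': 0.0, 'gripper_width': 87.94038487165595}
25.0
{'fx': 428.46638001092924, 'fy': 428.46638001092924, 'cx': 309.9480037974125, 'cy': 196.573687384629, 'k1': -0.054537459458510094, 'rvec': array([ 1.09286188, -2.26109562,  1.11950119]), 'tvec': array([394.01174201, 331.01166683, 833.17488113])}
{'fx': 465.0325306862682, 'fy': 465.0325306862682, 'cx': 320.71213017625666, 'cy': 207.45072872342175, 'k1': -0.07489819952801727, 'rvec': array([ 2.13214739, -2.16293644,  0.13663919]), 'tvec': array([  63.24162814,  578.06869625, 1438.94752647])}
```

View pics/scene0.png

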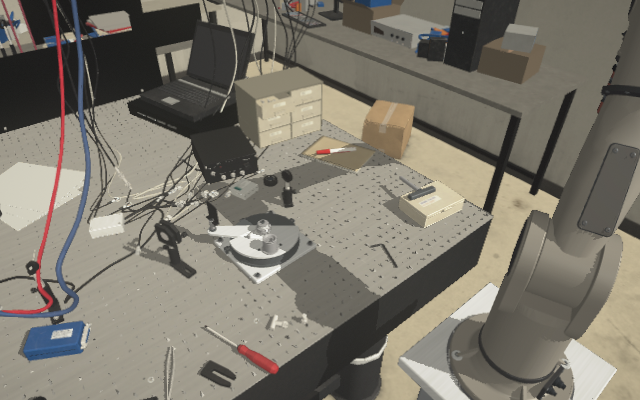

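View pics/top0.png

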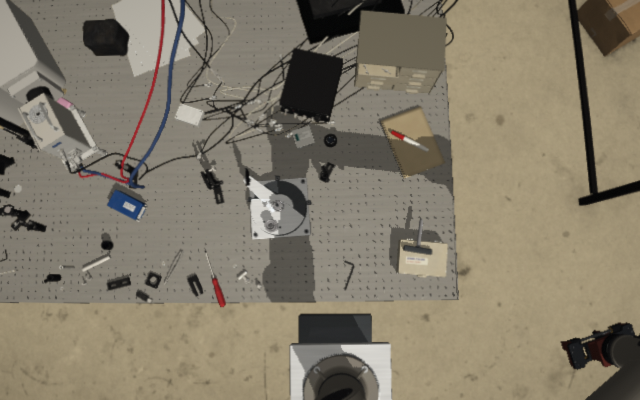

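The scene view shows the case at about (432,203) and the shutter at (265,245). In the top view the pin's crossbar is at (418,248) with the shank up to (420,218), and the shutter is at (275,210). I'll enlarge these areas.

```bash
python3 - <<'E'
import cv2,numpy as np
s=cv2.imread("pics/scene0.png");t=cv2.imread("pics/top0.png")
c=lambda im,x,y,w,h,k:cv2.resize(im[y:y+h,x:x+w],(400,300),interpolation=cv2.INTER_CUBIC)
m=np.vstack([np.hstack([c(s,390,165,80,60,5),c(s,200,200,120,90,5)]),np.hstack([c(t,380,210,80,60,5),c(t,240,170,80,60,5)])])
cv2.imwrite("pics/m0.png",m)
E
```

```text
(no output)
```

View pics/m0.png

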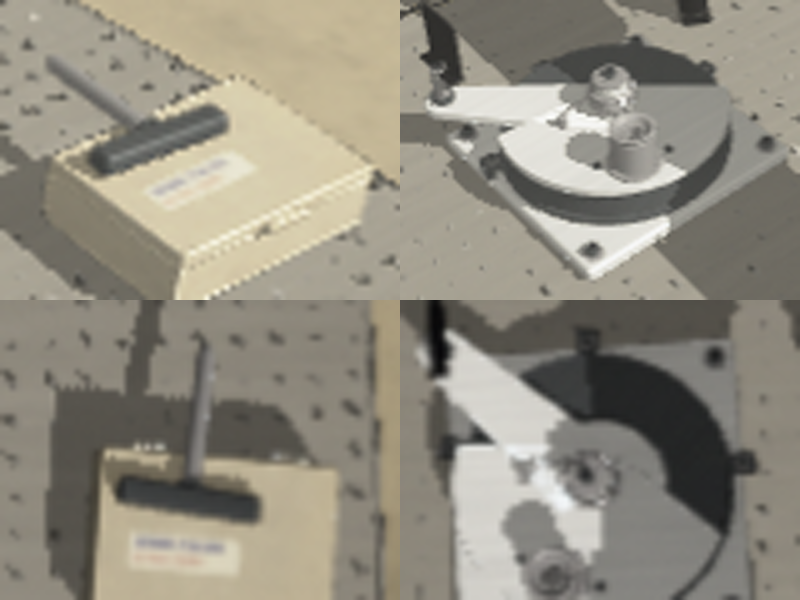

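The enlarged mosaic gives these pixels:

| Feature | Scene | Top |
|---|---|---|
| Crossbar centre | (422,192.6) | (417.6,249.8) |
| Pin nose | (400,177.4) | (421.4,218.4) |
| Bush mouth | (269.9,237.5) | (270.6,225) |
| Hub top | (263.6,222.5) | (277,205) |

Next I'll triangulate these points.

```bash
cat > h.py <<'E'
import cv2,numpy as np
from workcell import r
from scipy.spatial.transform import Rotation as R
def cams():
    return {n:{k:v for k,v in r.snapshot(n).items()} for n in("scene","top")}
def ray(d,p):
    x=np.array([(p[0]-d["cx"])/d["fx"],(p[1]-d["cy"])/d["fy"]]);u=x.copy()
    for _ in range(20): u=x/(1+d["k1"]*(u@u))
    M=R.from_rotvec(d["rvec"]).as_matrix()
    return -M.T@d["tvec"], M.T@np.append(u,1)/np.linalg.norm(np.append(u,1))
def tri(C,ps,pt):
    A=np.zeros((3,3));b=np.zeros(3);L=[ray(C["scene"],ps),ray(C["top"],pt)]
    for o,v in L: P=np.eye(3)-np.outer(v,v);A+=P;b+=P@o
    X=np.linalg.solve(A,b);return X,[np.linalg.norm((np.eye(3)-np.outer(v,v))@(X-o)) for o,v in L]
def plane(d,p,z):
    o,v=ray(d,p);return o+v*(z-o[2])/v[2]
E
python3 - <<'E'
from h import *
np.set_printoptions(precision=1,suppress=True)
C=cams()
for n,a,b,z in [("bar",(422,192.6),(417.6,249.8),58),("nose",(400,177.4),(421.4,218.4),51),("bush",(269.9,237.5),(270.6,225),83),("hub",(263.6,222.5),(277,205),83),
  ("barL",(410,196.6),(404.4,247.8),54),("barR",(434.4,188.6),(431,251.6),54)]:
    X,e=tri(C,a,b);print(n,X,np.array(e),plane(C["scene"],a,z),plane(C["top"],b,z))
E
```

```text
bar [ 439.2 -245.6   52.3] [0.2 0.2] [ 434.7 -239.    58. ] [ 439.1 -244.3   58. ]
nose [ 538.  -264.1   42.7] [1. 1.] [ 529.8 -255.    51. ] [ 537.8 -261.7   51. ]
bush [520.9 209.5  84.6] [0.3 0.3] [522.7 208.9  83. ] [520.8 209.5  83. ]
hub [582.4 189.   78.8] [1.3 1.3] [577.2 190.6  83. ] [582.7 189.6  83. ]
barL [ 446.5 -203.9   53.6] [0.4 0.4] [ 446.5 -203.2   54. ] [ 446.2 -204.1   54. ]
barR [ 431.7 -288.6   51.1] [1.8 1.8] [ 428.2 -286.3   54. ] [ 433.  -286.9   54. ]
```

Units first: shifts go in shares of 62.5 mm and turns go in shares of pi/2 rad. So 40 mm is 0.64, -30 mm is -0.48, 0.145 rad / 1.5708 = 0.0923.

Emit:
shift_gripper --ticks '[[[0.64, -0.48, 0], [0, 0, 0]], [[0.64, -0.48, 0], [0, 0, 0]], [[0.64, -0.48, 0], [0, 0, 0]], [[0.64, -0.48, 0], [0, 0, 0]], [[0.64, -0.48, 0], [0, 0, 0]], [[0.64, -0.48, 0], [0, 0, 0]], [[0.64, -0.48, 0], [0, 0, 0]], [[0.64, -0.48, 0], [0, 0, 0]], [[0, 0, 0], [0, 0, 0.0923]], [[0, 0, 0], [0, 0, 0.0923]], [[0, 0, 0], [0, 0, 0.0923]]]' --aperture 50 --grip_force 20

```text
clock: 1.58
tcp_pos: [424.0, -334.2, 247.5]
tool_rot: [0.996, -0.085, -0.0, -0.0]
force: [0.2, 0.1, -0.4]
gripper_width: 49.9
finger_force: 0.0
```

```bash
python3 -c "
from h import *
s=r.get_state();print(s['joint_positions'],s['tcp_pos'],R.from_quat(s['tool_rot']).as_matrix())"
```

```text
[ 0.61771172  0.25894091 -0.07834958  1.87519455  0.02368803  1.0086157
 -1.21218145] [ 424.014202   -334.21060238  247.54298653] [[ 9.85463434e-01 -1.69887509e-01 -2.32870063e-04]
 [-1.69887479e-01 -9.85463457e-01  1.41365871e-04]
 [-2.53501233e-04 -9.97491883e-05 -9.99999963e-01]]
```

Scaled: -45 mm is -0.72, -5 mm is -0.08, 0.157 rad / 1.5708 = 0.0999.

Emit:
shift_gripper --ticks '[[[-0.08, -0.72, 0], [0, 0, 0]], [[-0.08, -0.72, 0], [0, 0, 0]], [[0, 0, 0], [0, 0.0999, 0]], [[0, 0, 0], [0, 0.0999, 0]], [[0, 0, 0], [0, 0.0999, 0]], [[0, 0, 0], [0, 0.0999, 0]], [[0, 0, 0], [0, 0.0999, 0]], [[0, 0, 0], [0, 0, 0]]]'

```text
clock: 2.58
tcp_pos: [434.2, -231.7, 247.2]
tool_rot: [0.949, -0.071, 0.308, 0.005]
force: [0.0, -0.2, 1.1]
gripper_width: 50.0
finger_force: 0.0
```

```bash
cat >> h.py <<'E'
def st(target=None):
    s=r.get_state();M=R.from_quat(s['tool_rot']).as_matrix();np.set_printoptions(precision=3,suppress=True)
    print('q',s['joint_positions'],'p',s['tcp_pos']);print(M)
    if target is not None: print('delta tool',M.T@(np.array(target)-s['tcp_pos']))
    return s,M
E
python3 -c "
from h import *
st([479,-252,55])"
```

```text
q [ 0.619 -0.016 -0.1    2.359 -0.863  0.327 -0.44 ] p [ 434.168 -231.715  247.197]
[[ 0.801 -0.137  0.583]
 [-0.131 -0.99  -0.053]
 [ 0.584 -0.034 -0.811]]
delta tool [-73.758  20.51  183.031]
```

Scaled: 40 mm is 0.64, -24 mm is -0.384, 0.1 rad / 1.5708 = 0.0637.

Emit:
shift_gripper --ticks '[[[-0.384, 0.112, 0.64], [0, 0, 0]], [[-0.384, 0.112, 0.64], [0, 0, 0]], [[-0.384, 0.112, 0.64], [0, 0, 0]], [[0, 0, 0], [0, 0.0637, 0]], [[0, 0, 0], [0, 0.0637, 0]], [[0, 0, 0], [0, 0, 0]]]'

```text
clock: 3.32
tcp_pos: [438.3, -264.4, 182.6]
tool_rot: [0.94, -0.063, 0.335, -0.013]
force: [-0.3, -0.4, -0.6]
gripper_width: 49.9
finger_force: 0.0
```

```bash
python3 -c "
from h import *
st([479,-252,55])"
```

```text
q [ 1.442  0.275 -0.874  2.351 -1.36   0.17   0.252] p [ 438.275 -264.395  182.636]
[[ 0.767 -0.111  0.632]
 [-0.128 -0.992 -0.019]
 [ 0.629 -0.066 -0.775]]
delta tool [-50.624  -8.367 124.38 ]
```

```bash
cat > kin.py <<'E'
import numpy as np
from scipy.optimize import least_squares
from scipy.spatial.transform import Rotation as R
Q=[[1.19392767,.47779832,.0223713,1.55641822,-.01146598,1.10931108,-.08312384],[0.61771172,0.25894091,-0.07834958,1.87519455,0.02368803,1.0086157,-1.21218145],[0.619,-0.016,-0.1,2.359,-0.863,0.327,-0.44],[1.442,0.275,-0.874,2.351,-1.36,0.17,0.252]]
P=[[179.058,-650.249,246.7],[424.014,-334.21,247.543],[434.168,-231.715,247.197],[438.275,-264.395,182.636]]
T=[R.from_quat([9.90984592e-01,1.33972845e-01,-2.09029308e-04,-8.78775068e-04]).as_matrix(),
 np.array([[9.85463434e-01,-1.69887509e-01,-2.3e-04],[-1.69887479e-01,-9.85463457e-01,1.4e-04],[-2.5e-04,-9.97e-05,-1]]),
 np.array([[.801,-.137,.583],[-.131,-.99,-.053],[.584,-.034,-.811]]),np.array([[.767,-.111,.632],[-.128,-.992,-.019],[.629,-.066,-.775]])]
def fk(q,p,sg):
    y0,h,a,b,L,y7=p[:6]; o=p[6:]
    q=np.array(q)*sg
    ry=lambda t:R.from_euler('y',t).as_matrix(); rz=lambda t:R.from_euler('z',t).as_matrix()
    M=rz(y0+q[0]);x=np.array([0,0,h])
    M=M@ry(q[1]);M=M@rz(q[2]);x=x+M@[o[0],0,a];M=M@ry(q[3]);x=x+M@[-o[1],0,0];M=M@rz(q[4]);x=x+M@[0,0,b];M=M@ry(q[5]);x=x+M@[o[2],0,0];M=M@rz(q[6]+y7);x=x+M@[0,0,L]
    return x,M
E
python3 - <<'E'
from kin import *
import itertools
best=[]
for s in itertools.product([1,-1],repeat=4):
    sg=np.array([s[0],1,s[1],1,s[2],1,s[3]])
    def f(p):
        e=[]
        for q,x,m in zip(Q,P,T):
            X,M=fk(q,p,sg);e+=list((X-x)/100)+list((M-m).ravel())
        return np.array(e)
    for y0 in(0,1.57,-1.57,3.1):
      for y7 in (0,1.57,-1.57,3.1):
        r=least_squares(f,[y0,360,545,468,300,y7,0,0,0],loss='soft_l1');best.append((r.cost,tuple(sg),r.x))
best.sort(key=lambda b:b[0])
np.set_printoptions(precision=3,suppress=True)
for b in best[:4]:print(b)
E
```

```text
(np.float64(0.015868874868890215), (np.int64(-1), np.int64(1), np.int64(-1), np.int64(1), np.int64(-1), np.int64(1), np.int64(-1)), array([ -0.099, 348.902, 515.007, 498.813, 304.775,   1.482,  -7.312,
       -37.902, -14.778]))
(np.float64(0.015868874868890437), (np.int64(-1), np.int64(1), np.int64(-1), np.int64(1), np.int64(-1), np.int64(1), np.int64(-1)), array([ -0.099, 348.901, 515.007, 498.813, 304.775,   1.482,  -7.312,
       -37.902, -14.778]))
(np.float64(0.015868874868893545), (np.int64(-1), np.int64(1), np.int64(-1), np.int64(1), np.int64(-1), np.int64(1), np.int64(-1)), array([ -0.099, 348.901, 515.007, 498.813, 304.775,  -4.801,  -7.312,
       -37.902, -14.778]))
(np.float64(0.015868874868895322), (np.int64(-1), np.int64(1), np.int64(-1), np.int64(1), np.int64(-1), np.int64(1), np.int64(-1)), array([ -0.099, 348.902, 515.007, 498.813, 304.775,   1.482,  -7.312,
       -37.902, -14.778]))
```

```bash
cat >> kin.py <<'E'
PR=np.array([-.099,348.9,515.0,498.8,304.8,1.482,-7.3,-37.9,-14.8]);SG=np.array([-1,1,-1,1,-1,1,-1])
LO=np.array([-2.96,-.34,-1.41,.24,-1.37,.17,-2.96]);HI=np.array([2.96,2.1,1.46,2.44,4.51,1.92,2.96])
rng=np.random.default_rng(0)
def ik(x,M,n=12,m=.06,seeds=()):
    out=[]
    for k in range(n):
        q0=seeds[k] if k<len(seeds) else rng.uniform(LO+.1,HI-.1)
        def f(q):
            X,m_=fk(q,PR,SG);return np.r_[(X-x)/300,R.from_matrix(M.T@m_).as_rotvec(),.002*(q-(LO+HI)/2)/(HI-LO)]
        s=least_squares(f,np.clip(q0,LO+m+.01,HI-m-.01),bounds=(LO+m,HI-m))
        e=f(s.x)[:6];
        if np.abs(e).max()<.01: out.append(s.x)
    return out
def pose(tz,nose,sgn):
    # tool y perpendicular to plane of tz and nose
    y=np.cross(tz,nose);y=sgn*y/np.linalg.norm(y);return np.c_[np.cross(y,tz),y,tz]
E
python3 - <<'E'
from kin import *
np.set_printoptions(precision=2,suppress=True)
d=np.array([.986,-.165,0]);Z=np.array([0,0,1.]);g=np.array([483,-253,51.]);b=np.array([520.8,209.5,138+20])
for th in(25,35,45):
    t=np.radians(th);tz=np.sin(t)*d-np.cos(t)*Z
    for sg in(1,-1):
        for up in(0,50):
            S=ik(g-(6+up)*tz,pose(tz,d,sg),6)
            if S:print(th,'grasp',sg,up,len(S),S[0])
        for az in range(-120,121,40):
            a=np.radians(az);h=np.array([np.cos(a),np.sin(a),0]);tf=np.cos(t)*h-np.sin(t)*Z
            S=ik(b-6*tf,pose(tf,-Z,sg),6)
            if S:print(th,'final',sg,az,len(S),S[0])
E
```

```text
25 grasp 1 0 1 [ 1.48  1.01 -1.17  2.2   1.68  0.62 -2.53]
25 grasp 1 50 4 [ 1.58  0.91 -1.28  2.24  1.51  0.62 -2.42]
25 final 1 -80 5 [-1.08  0.84  0.25  1.61  0.69  1.5  -1.01]
25 final 1 -40 5 [-1.01  0.64  0.02  2.04  1.34  1.18 -1.16]
25 final 1 0 4 [-1.98  1.39  1.29  2.38  3.4   0.46  2.9 ]
25 final 1 80 5 [ 1.07  1.46 -1.35  2.1   0.49  0.49  2.74]
25 final 1 120 2 [ 0.23  0.84 -0.37  1.65 -0.66  1.42 -2.36]
25 grasp -1 0 1 [ 1.46  0.97 -1.14  2.2   1.66  0.58  0.61]
25 grasp -1 50 4 [ 1.58  0.93 -1.29  2.24  1.52  0.64  0.72]
25 final -1 -80 2 [-0.97  0.83  0.09  1.61  0.78  1.56  2.07]
25 final -1 -40 6 [-0.97  0.64 -0.03  2.04  1.36  1.21  1.97]
25 final -1 0 2 [-1.93  1.22  1.22  2.38  3.14  0.44  0.14]
25 final -1 80 4 [ 0.29  0.65 -0.3   2.08 -1.31  1.01  0.97]
25 final -1 120 2 [ 0.39  0.91 -0.6   1.65 -0.51  1.34  0.67]
35 grasp 1 0 4 [ 1.25  0.73 -0.78  2.26  2.59  0.23  2.73]
35 grasp 1 50 2 [-0.28  0.6   0.9   2.34  4.34  0.69  0.47]
35 final 1 -120 4 [-0.79  0.89  0.16  1.34  0.3   1.78 -1.22]
35 final 1 -80 4 [-0.98  0.74  0.15  1.66  0.68  1.41 -1.  ]
35 final 
[... 1110 characters left out ...]
.64  2.31  1.95  0.63 -0.82]
45 final 1 40 3 [ 0.85  0.96 -1.35  2.32  2.09  0.45  0.29]
45 final 1 80 5 [ 0.93  1.12 -1.35  2.09  0.61  0.54  2.4 ]
45 final 1 120 5 [ 0.01  0.64 -0.19  1.74 -0.61  1.24 -2.42]
45 grasp -1 0 2 [ 0.55  0.6   0.01  2.33  3.77  0.61 -1.84]
45 final -1 -120 3 [-0.59  0.79 -0.11  1.43  0.39  1.66  1.82]
45 final -1 -80 1 [-0.72  0.65 -0.13  1.71  0.73  1.37  2.11]
45 final -1 -40 4 [-1.84  0.99  1.25  2.06 -0.27  0.54 -2.9 ]
45 final -1 0 3 [-0.28  0.35 -0.43  2.31  1.96  0.56  2.27]
45 final -1 40 3 [-0.65  0.34  0.35  2.32  4.21  0.48  0.75]
45 final -1 80 3 [-0.05  0.45 -0.07  2.08 -1.14  0.84  0.63]
45 final -1 120 4 [ 0.21  0.68 -0.45  1.74 -0.46  1.18  0.6 ]
```

Scaled: -20 mm is -0.32, -0.13 rad / 1.5708 = -0.0828.

Emit:
shift_gripper --ticks '[[[0, 0, -0.32], [0, -0.0828, 0]], [[0, 0, -0.32], [0, -0.0828, 0]], [[0, 0, 0], [0, -0.0828, 0]], [[0, 0, 0], [0, -0.0828, 0]], [[0, 0, 0], [0, -0.0828, 0]], [[0, 0, 0], [0, -0.0191, 0]], [[0, 0, 0], [0, 0, 0]]]'

```text
clock: 4.2
tcp_pos: [437.0, -252.3, 192.8]
tool_rot: [0.994, -0.041, 0.098, -0.039]
force: [-0.5, -0.2, -0.3]
gripper_width: 50.1
finger_force: 0.0
```

```bash
python3 - <<'E'
from h import *
from kin import ik,pose,fk,PR,SG
s,M=st([483,-253,57])
C=cams();print('mirror,lens',plane(C["top"],(214,195),10),plane(C["top"],(326,178),10))
d=np.array([.986,-.165,0]);Z=np.array([0,0,1.]);b=np.array([520.8,209.5,158])
print(fk(s['joint_positions'],PR,SG)[0])
for th in(0,15):
    t=np.radians(th)
    for az in range(-100,21,20):
        a=np.radians(az);h=np.array([np.cos(a),np.sin(a),0]);tf=np.cos(t)*h-np.sin(t)*Z
        for zz in(0,150):
            S=ik(b+zz*Z-6*tf,pose(tf,-Z,1),8,seeds=[s['joint_positions']])
            if S:
                S.sort(key=lambda q:abs(q-s['joint_positions']).max());print(th,az,zz,len(S),S[0])
E
```

```text
q [ 0.65   0.218 -0.175  2.095 -0.181  0.694 -1.039] p [ 437.006 -252.344  192.838]
[[ 0.977 -0.074  0.198]
 [-0.089 -0.994  0.069]
 [ 0.191 -0.085 -0.978]]
delta tool [ 19.012   8.81  141.876]
mirror,lens [629.294 404.046  10.   ] [679.894  36.527  10.   ]
[ 443.455 -242.849  193.159]
0 -100 0 5 [-1.352  1.381  0.885  1.281  0.248  1.86  -0.69 ]
0 -100 150 4 [-1.482  1.339  1.201  1.347  0.23   1.86  -0.399]
0 -80 0 6 [-1.267  1.128  0.462  1.499  0.713  1.703 -0.989]
0 -80 150 7 [-1.356  0.917  0.594  1.564  0.778  1.76  -0.817]
0 -60 0 6 [-1.353  1.042  0.416  1.735  0.962  1.484 -1.134]
0 -60 150 4 [-1.424  0.781  0.514  1.802  1.029  1.554 -0.952]
0 -40 0 4 [-1.368  0.967  0.341  1.968  1.308  1.352 -1.368]
0 -40 150 5 [-1.382  0.637  0.371  2.043  1.371  1.433 -1.139]
0 -20 0 6 [-1.329  0.938  0.294  2.182  1.735  1.331 -1.657]
0 -20 150 7 [-1.223  0.519  0.203  2.271  1.796  1.384 -1.334]
0 0 0 7 [-1.238  0.983  0.322  2.353  2.225  1.456 -1.953]
15 -100 0 6 [-1.051  1.04   0.349  1.353  0.501  1.826 -1.015]
15 -100 150 5 [-1.32   0.969  0.807  1.372  0.376  1.86  -0.686]
15 -80 0 6 [-1.172  0.953  0.343  1.565  0.699  1.587 -1.008]
15 -80 150 7 [-1.244  0.74   0.444  1.582  0.743  1.703 -0.837]
15 -60 0 5 [-1.216  0.851  0.27   1.793  0.977  1.387 -1.1  ]
15 -60 150 5 [-1.259  0.593  0.324  1.812  1.004  1.509 -0.896]
15 -40 0 5 [-1.172  0.758  0.155  2.022  1.351  1.261 -1.264]
15 -40 150 5 [-1.149  0.443  0.128  2.045  1.326  1.359 -0.984]
15 -20 0 7 [-1.051  0.698  0.049  2.236  1.814  1.222 -1.458]
15 -20 150 6 [-0.931  0.311 -0.078  2.265  1.705  1.202 -1.072]
15 0 0 6 [-1.992  1.435  1.155  2.38   2.759  0.484 -2.9  ]
```

```bash
cat >> h.py <<'E'
def go(x,M2):
    s=r.get_state();M=R.from_quat(s['tool_rot']).as_matrix()
    print('delta tool',np.round(M.T@(np.array(x)-s['tcp_pos']),1),'rotvec tool',np.round(R.from_matrix(M.T@M2).as_rotvec(),3),'q',s['joint_positions'].round(2))
E
python3 - <<'E'
from h import *
from kin import pose
d=np.array([.986,-.165,0]);Z=np.array([0,0,1.]);t=.2;tz=np.sin(t)*d-np.cos(t)*Z
go(np.array([483,-253,51.])-60*tz,pose(tz,d,1))
E
```

```text
delta tool [19.   2.4 88. ] rotvec tool [-0.101  0.011  0.071] q [ 0.65  0.22 -0.18  2.1  -0.18  0.69 -1.04]
```

Scaled: 30 mm is 0.48, 20 mm is 0.32, -0.1 rad / 1.5708 = -0.0637.

Emit:
shift_gripper --ticks '[[[0.304, 0.032, 0], [-0.0637, 0.0064, 0.0446]], [[0, 0, 0.48], [0, 0, 0]], [[0, 0, 0.48], [0, 0, 0]], [[0, 0, 0.32], [0, 0, 0]], [[0, 0, 0], [0, 0, 0]]]'

```text
clock: 4.92
tcp_pos: [468.4, -259.6, 116.4]
tool_rot: [0.992, -0.083, 0.097, 0.007]
force: [0.5, 0.7, 0.1]
gripper_width: 49.9
finger_force: 0.0
```

```bash
python3 - <<'E'
from h import *
from kin import pose
d=np.array([.986,-.165,0]);Z=np.array([0,0,1.]);t=.2;tz=np.sin(t)*d-np.cos(t)*Z
go(np.array([483,-253,51.])-6*tz,pose(tz,d,1))
C=cams()
for n in C: cv2.imwrite(f"pics/{n}1.png",C[n]["color"][:,:,::-1])
s=C["scene"]["color"][120:240,360:520,::-1];t=C["top"]["color"][180:300,360:520,::-1]
cv2.imwrite("pics/m1.png",np.vstack([cv2.resize(a,(400,300),interpolation=cv2.INTER_CUBIC) for a in(s,t)]))
E
```

```text
delta tool [ 0.3 -8.8 60.8] rotvec tool [-0.002  0.004 -0.001] q [ 0.53  0.36 -0.13  2.13 -0.01  0.47 -1.32]
```

View pics/m1.png

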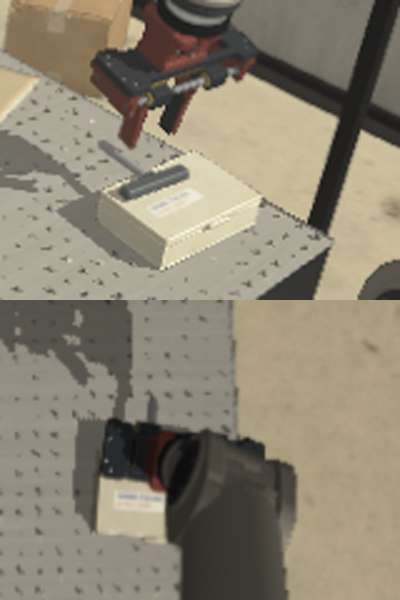

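The fingers, at about (130,130) and (175,115) in the upper crop, straddle the shank just beyond the lid edge. I'll descend and close.

Scaled: 25 mm is 0.4, 20 mm is 0.32.

Emit:
shift_gripper --ticks '[[[0, -0.144, 0], [0, 0, 0]], [[0, 0, 0.4], [0, 0, 0]], [[0, 0, 0.32], [0, 0, 0]], [[0, 0, 0.256], [0, 0, 0]], [[0, 0, 0], [0, 0, 0]]]'

```text
clock: 5.65
tcp_pos: [483.5, -252.2, 57.6]
tool_rot: [0.992, -0.082, 0.098, 0.007]
force: [-0.1, -0.4, -0.1]
gripper_width: 49.7
finger_force: 0.0
```

Emit:
shift_gripper --ticks '[[[0, 0, 0], [0, 0, 0]], [[0, 0, 0], [0, 0, 0]], [[0, 0, 0], [0, 0, 0]], [[0, 0, 0], [0, 0, 0]]]' --aperture 5 --grip_force 35

```text
clock: 6.15
tcp_pos: [483.8, -252.9, 58.5]
tool_rot: [0.992, -0.082, 0.099, 0.008]
force: [0.7, 0.1, -0.5]
gripper_width: 13.3
finger_force: 0.0
```

```bash
python3 -c "
from h import *
st([483,-253,57])"
```

```text
q [ 0.483  0.471 -0.109  2.136  0.012  0.343 -1.356] p [ 483.804 -252.879   58.513]
[[ 0.967 -0.164  0.195]
 [-0.161 -0.986 -0.032]
 [ 0.198 -0.001 -0.98 ]]
delta tool [-1.057  0.253  1.33 ]
```

Emit:
shift_gripper --ticks '[[[0, 0, 0], [0, 0, 0]], [[0, 0, 0], [0, 0, 0]]]'

```text
clock: 6.4
tcp_pos: [483.8, -252.9, 58.3]
tool_rot: [0.992, -0.082, 0.099, 0.008]
force: [-0.4, 0.2, 0.4]
gripper_width: 11.2
finger_force: 35.0
```

Emit:
shift_gripper --ticks '[[[0.08, 0, -0.4], [0, 0, 0]], [[0.08, 0, -0.4], [0, 0, 0]], [[0.16, 0, -0.8], [0, 0, 0]], [[0.16, 0, -0.8], [0, 0, 0]], [[0.16, 0, -0.8], [0, 0, 0]], [[0, 0, 0], [0, 0, 0]]]'

```text
clock: 7.15
tcp_pos: [485.3, -253.7, 266.2]
tool_rot: [0.991, -0.082, 0.102, 0.009]
force: [-0.2, 0.4, -3.0]
gripper_width: 11.4
finger_force: 35.0
```

```bash
python3 - <<'E'
from h import *
from kin import pose,ik,fk,PR,SG
s,M=st()
C=cams()
s1=C["scene"]["color"][60:210,330:530,::-1];cv2.imwrite("pics/m2.png",cv2.resize(s1,(800,600),interpolation=cv2.INTER_CUBIC))
E
```

```text
q [ 0.509  0.161 -0.129  1.971 -0.032  0.81  -1.332] p [ 485.306 -253.75   266.183]
[[ 0.966 -0.164  0.202]
 [-0.16  -0.986 -0.035]
 [ 0.205  0.001 -0.979]]
```

View pics/m2.png

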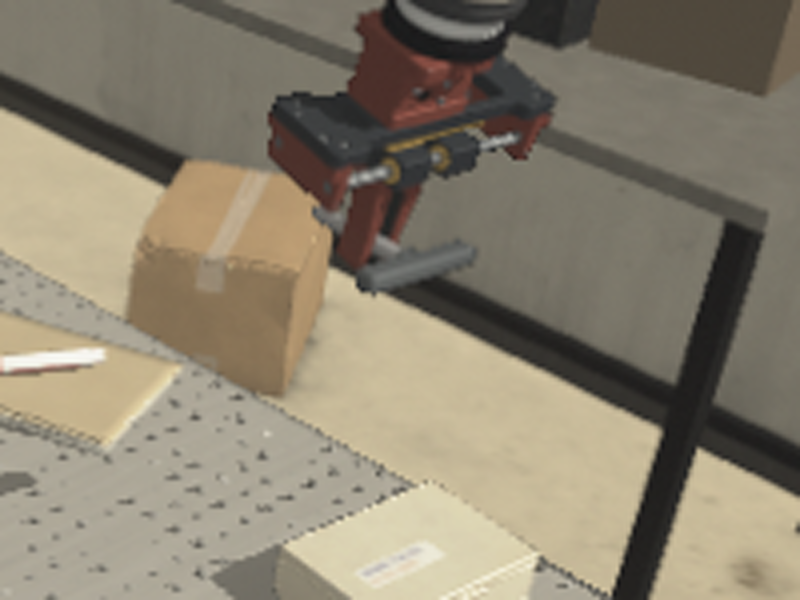

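The pin is held, with the bar centre at about (418,266) and the nose at (320,212) in the crop. I'll work out its angle in the grip and the reorientation path.

```bash
python3 - <<'E'
from h import *
from kin import pose,ik,fk,PR,SG
s,M=st();C=cams()
for n,p in(("nose",(410,113)),("bar",(434.5,126.5))):
    o,v=ray(C["scene"],p);k=((s['tcp_pos']-o)@M[:,1])/(v@M[:,1]);X=M.T@(o+k*v-s['tcp_pos']);print(n,X)
d=np.array([.986,-.165,0]);Z=np.array([0,0,1.])
nose=M.T@d;nose[1]=0
a=np.radians(-60);h=np.array([np.cos(a),np.sin(a),0]);t=.2
tf=np.cos(t)*h-np.sin(t)*Z;F=pose(tf,-Z,1)
rv=R.from_matrix(M.T@F).as_rotvec();print('rot total',rv,np.linalg.norm(rv))
# path test: position interpolated, orientation geodesic
p0=s['tcp_pos'];p1=np.array([470,180,300.]);q=s['joint_positions']
for k in np.linspace(0,1,9):
    S=ik(p0+(p1-p0)*k,M@R.from_rotvec(rv*k).as_matrix(),1,seeds=[q])
    print(k,S[0] if S else None); q=S[0] if S else q
E
```

```text
q [ 0.509  0.165 -0.128  1.976 -0.031  0.809 -1.332] p [ 482.742 -252.654  261.43 ]
[[ 0.967 -0.164  0.194]
 [-0.161 -0.986 -0.031]
 [ 0.197 -0.001 -0.981]]
nose [48.744  0.    15.189]
bar [-43.541   0.     -7.133]
rot total [-1.327 -0.801 -1.997] 2.527931206142304
0.0 [ 0.341  0.159  0.085  1.981 -0.114  0.819 -1.23 ]
0.125 [ 0.161  0.13   0.046  2.003  0.197  0.876 -1.403]
0.25 [-0.036  0.139  0.015  2.011  0.446  0.991 -1.525]
0.375 [-0.25   0.183  0.008  2.006  0.623  1.134 -1.577]
0.5 [-0.485  0.253  0.043  1.992  0.741  1.275 -1.56 ]
0.625 [-0.729  0.338  0.119  1.973  0.82   1.389 -1.481]
0.75 [-0.964  0.428  0.212  1.956  0.879  1.467 -1.351]
0.875 [-1.169  0.511  0.296  1.945  0.937  1.508 -1.184]
1.0 [-1.331  0.576  0.35   1.943  1.01   1.519 -0.997]
```

```bash
python3 - <<'E'
from h import *
s=r.get_state();M=R.from_quat(s['tool_rot']).as_matrix()
rv=np.array([-1.327,-.801,-1.997]);D=(np.array([470,180,300.])-s['tcp_pos'])/18
for k in range(6): print(np.round(3*k+1.5),((M@R.from_rotvec(rv*(3*k+1)/18).as_matrix()).T@D).round(1))
E
```

```text
2.0 [ -1.6 -23.6  -4.6]
4.0 [  5.  -21.4  -9.9]
8.0 [  9.6 -16.1 -15.1]
10.0 [ 11.5  -8.7 -19.4]
14.0 [ 10.2  -0.4 -21.8]
16.0 [  6.1   7.3 -22.2]
```

Units first: shifts go in shares of 62.5 mm and turns go in shares of pi/2 rad. So -24 mm is -0.384, -21 mm is -0.336, -0.111 rad / 1.5708 = -0.0707.

Emit:
shift_gripper --ticks '[[[-0.032, -0.384, -0.08], [-0.0471, -0.028, -0.0707]], [[-0.032, -0.384, -0.08], [-0.0471, -0.028, -0.0707]], [[-0.032, -0.384, -0.08], [-0.0471, -0.028, -0.0707]], [[0.08, -0.336, -0.16], [-0.0471, -0.028, -0.0707]], [[0.08, -0.336, -0.16], [-0.0471, -0.028, -0.0707]], [[0.08, -0.336, -0.16], [-0.0471, -0.028, -0.0707]], [[0.16, -0.256, -0.24], [-0.0471, -0.028, -0.0707]], [[0.16, -0.256, -0.24], [-0.0471, -0.028, -0.0707]], [[0.16, -0.256, -0.24], [-0.0471, -0.028, -0.0707]]]'

```text
clock: 8.48
tcp_pos: [476.8, -36.7, 281.3]
tool_rot: [0.853, 0.367, -0.134, 0.346]
force: [0.4, 0.3, -2.8]
gripper_width: 11.4
finger_force: 35.0
```

```bash
python3 -c "
from h import *
st()"
```

```text
q [-0.135  0.285 -0.411  1.995  0.766  1.411 -1.651] p [476.755 -36.65  281.281]
[[ 0.695  0.719  0.025]
 [ 0.533 -0.491 -0.689]
 [-0.483  0.492 -0.724]]
```

Scaled: -22 mm is -0.352, -19 mm is -0.304, -0.111 rad / 1.5708 = -0.0707.

Emit:
shift_gripper --ticks '[[[0.176, -0.144, -0.304], [-0.0471, -0.028, -0.0707]], [[0.176, -0.144, -0.304], [-0.0471, -0.028, -0.0707]], [[0.176, -0.144, -0.304], [-0.0471, -0.028, -0.0707]], [[0.16, 0, -0.352], [-0.0471, -0.028, -0.0707]], [[0.16, 0, -0.352], [-0.0471, -0.028, -0.0707]], [[0.16, 0, -0.352], [-0.0471, -0.028, -0.0707]], [[0.096, 0.112, -0.352], [-0.0471, -0.028, -0.0707]], [[0.096, 0.112, -0.352], [-0.0471, -0.028, -0.0707]], [[0.096, 0.112, -0.352], [-0.0471, -0.028, -0.0707]], [[0, 0, 0], [0, 0, 0]]]'

```text
clock: 9.72
tcp_pos: [467.2, 177.0, 301.4]
tool_rot: [0.384, 0.672, -0.313, 0.55]
force: [0.1, -0.6, -1.0]
gripper_width: 11.0
finger_force: 35.0
```

```bash
python3 - <<'E'
from h import *
from kin import pose
s,M=st();C=cams()
Z=np.array([0,0,1.]);a=np.radians(-60);t=.22
tf=np.cos(t)*np.array([np.cos(a),np.sin(a),0])-np.sin(t)*Z
go(np.array([520.8,209.5,175])-6*tf,pose(tf,-Z,1))
c=[cv2.resize(C[n]["color"][y:y+150,x:x+200,::-1],(400,300),interpolation=cv2.INTER_CUBIC) for n,x,y in(("scene",200,140),("top",190,130))]
cv2.imwrite("pics/m3.png",np.vstack(c))
E
```

```text
q [-0.699  0.57  -0.468  2.     1.11   1.89  -1.154] p [467.207 177.035 301.44 ]
[[-0.1    0.861  0.499]
 [ 0.172  0.509 -0.843]
 [-0.98   0.001 -0.199]]
delta tool [126.   62.3  16.1] rotvec tool [ 0.006  0.021 -0.004] q [-0.69  0.57 -0.47  2.    1.11  1.89 -1.16]
```

View pics/m3.png

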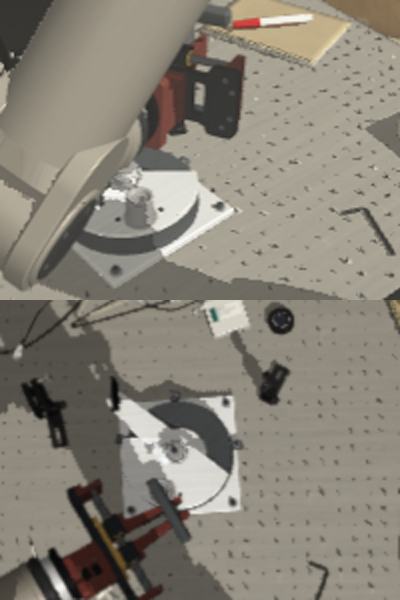

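Top view: the bar runs from (150,482) to (188,538) in the crop, so its centre is at pixel (274.5,235). The bush is clear below it. I'll move to hover over the bush and check the bar position.

Scaled: 25 mm is 0.4, 22 mm is 0.352, 0.02 rad / 1.5708 = 0.0127.

```bash
python3 - <<'E'
from h import *
s=r.get_state();M=R.from_quat(s['tool_rot']).as_matrix();C=cams()
pd=M@[np.cos(.22),0,np.sin(.22)];g=s['tcp_pos']+6*M[:,2];b=g-45*pd
print('pin dir',pd,'bar pred',b,'obs',plane(C["top"],(274.5,235),b[2]+5))
E
```

```text
pin dir [ 0.01459816 -0.01529361 -0.99977647] bar pred [470.44388165 170.53735647 346.46941409] obs [469.03397504 168.53643421 351.46941409]
```

Emit:
shift_gripper --ticks '[[[0, 0.32, 0.08], [0, 0.0127, 0]], [[0, 0.32, 0.08], [0, 0, 0]], [[0, 0.352, 0.096], [0, 0, 0]], [[0.4, 0, 0], [0, 0, 0]], [[0.4, 0, 0], [0, 0, 0]], [[0.4, 0, 0], [0, 0, 0]], [[0.4, 0, 0], [0, 0, 0]], [[0.4, 0, 0], [0, 0, 0]], [[0, 0, 0], [0, 0, 0]]]'

```text
clock: 11.05
tcp_pos: [516.6, 215.8, 177.5]
tool_rot: [0.39, 0.676, -0.311, 0.543]
force: [0.3, 0.2, -1.4]
gripper_width: 11.4
finger_force: 35.0
```

```bash
python3 - <<'E'
from h import *
from kin import pose
s,M=st();C=cams()
Z=np.array([0,0,1.]);a=np.radians(-60);t=.22
tf=np.cos(t)*np.array([np.cos(a),np.sin(a),0])-np.sin(t)*Z
go(np.array([520.8,209.5,175])-6*tf,pose(tf,-Z,1))
c=[cv2.resize(C[n]["color"][y:y+75,x:x+100,::-1],(400,300),interpolation=cv2.INTER_CUBIC) for n,x,y in(("scene",220,190),("top",220,190))]
cv2.imwrite("pics/m4.png",np.vstack(c))
E
```

```text
q [-0.711  0.833 -0.418  1.863  1.181  1.831 -1.26 ] p [516.612 215.798 177.455]
[[-0.106  0.864  0.492]
 [ 0.189  0.503 -0.843]
 [-0.976  0.003 -0.217]]
delta tool [ 2.6 -0.1  2.4] rotvec tool [ 0.005  0.001 -0.005] q [-0.71  0.83 -0.42  1.86  1.18  1.83 -1.26]
```

View pics/m4.png

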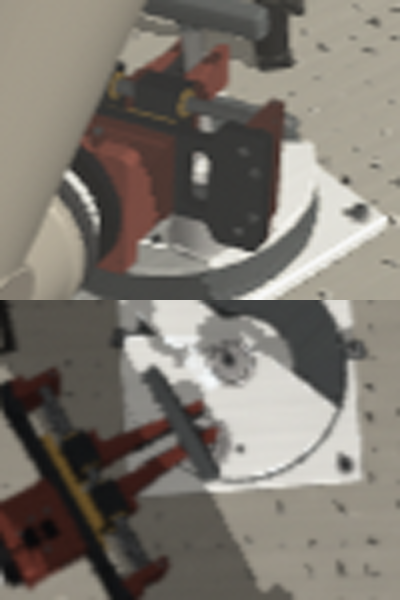

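Both views show the pin upright over the shutter with its nose hidden. The bar centre in the top crop is at (181,423), which is pixel (265.3,220.8).

Scaled: 10 mm is 0.16, 2 mm is 0.032.

```bash
python3 - <<'E'
from h import *
s=r.get_state();M=R.from_quat(s['tool_rot']).as_matrix();C=cams()
pd=M@[np.cos(.22),0,np.sin(.22)];g=s['tcp_pos']+6*M[:,2];b=g-45*pd
print('nose',g+54*pd,'bar pred',b,'obs',plane(C["top"],(265.3,220.8),b[2]+5))
E
```

```text
nose [520.3477444  211.22173653 124.02112914] bar pred [519.74131773 211.0119397  223.01904949] obs [518.28862323 207.30123784 228.01904949]
```

Emit:
shift_gripper --ticks '[[[0.16, 0, 0.032], [0, 0, 0]], [[0.16, 0, 0], [0, 0, 0]], [[0.16, 0, 0], [0, 0, 0]], [[0, 0, 0], [0, 0, 0]]]'

```text
clock: 11.75
tcp_pos: [514.0, 221.1, 147.9]
tool_rot: [0.389, 0.676, -0.31, 0.544]
force: [-0.5, -0.5, -2.8]
gripper_width: 11.2
finger_force: 35.0
```

```bash
python3 -c "
from h import *
s,M=st()
print('nose',s['tcp_pos']+6*M[:,2]+54*(M@[np.cos(.22),0,np.sin(.22)]))"
```

```text
q [-0.724  0.886 -0.413  1.851  1.184  1.821 -1.301] p [514.031 221.086 147.909]
[[-0.106  0.863  0.494]
 [ 0.189  0.505 -0.842]
 [-0.976  0.004 -0.217]]
nose [517.209 216.09   92.607]
```

Scaled: 7 mm is 0.112, 1.4 mm is 0.0224.

Emit:
shift_gripper --ticks '[[[-0.0208, 0.0224, 0.096], [0, 0, 0]], [[0, 0, 0], [0, 0, 0]], [[0.112, 0, 0.0256], [0, 0, 0]], [[0.112, 0, 0.0256], [0, 0, 0]], [[0.096, 0, 0.0208], [0, 0, 0]], [[0, 0, 0], [0, 0, 0]]]'

```text
clock: 12.5
tcp_pos: [518.6, 216.8, 128.2]
tool_rot: [0.389, 0.676, -0.309, 0.544]
force: [-1.0, 2.6, 0.3]
gripper_width: 11.2
finger_force: 35.0
```

```bash
python3 -c "
from h import *
s,M=st();print(s['torque'])
print('nose',s['tcp_pos']+6*M[:,2]+54*(M@[np.cos(.22),0,np.sin(.22)]))"
```

```text
q [-0.72   0.919 -0.404  1.847  1.198  1.805 -1.323] p [518.61  216.835 128.172]
[[-0.105  0.863  0.494]
 [ 0.19   0.505 -0.842]
 [-0.976  0.005 -0.217]]
[ 0.879  0.354 -0.043]
nose [521.853 211.877  72.87 ]
```

Scaled: 5 mm is 0.08, 1.1 mm is 0.0176.

Emit:
shift_gripper --ticks '[[[0.08, 0.008, 0], [0, 0, 0]], [[0.08, 0, 0.0176], [0, 0, 0]], [[0, 0, 0], [0, 0, 0]]]'

```text
clock: 12.88
tcp_pos: [518.5, 217.7, 117.5]
tool_rot: [0.389, 0.676, -0.309, 0.543]
force: [-1.8, 2.0, -2.2]
gripper_width: 11.4
finger_force: 35.0
```

```bash
python3 -c "
from h import *
s,M=st();print(s['torque'])
print('nose',s['tcp_pos']+6*M[:,2]+54*(M@[np.cos(.22),0,np.sin(.22)]))"
```

```text
q [-0.722  0.937 -0.401  1.841  1.2    1.8   -1.334] p [518.452 217.68  117.454]
[[-0.107  0.863  0.494]
 [ 0.191  0.505 -0.842]
 [-0.976  0.004 -0.218]]
[ 1.568  0.826 -0.056]
nose [521.616 212.758  62.144]
```

Scaled: 5 mm is 0.08, 1.1 mm is 0.0176.

Emit:
shift_gripper --ticks '[[[0.08, 0, 0.0176], [0, 0, 0]], [[0.08, 0, 0.0176], [0, 0, 0]], [[0.08, 0, 0.0176], [0, 0, 0]], [[0, 0, 0], [0, 0, 0]]]'

```text
clock: 13.38
tcp_pos: [518.6, 217.6, 102.3]
tool_rot: [0.389, 0.676, -0.31, 0.543]
force: [-2.7, 1.9, -3.2]
gripper_width: 11.4
finger_force: 35.0
```

```bash
python3 -c "
from h import *
s,M=st();print(s['torque'])
print('nose',s['tcp_pos']+6*M[:,2]+54*(M@[np.cos(.22),0,np.sin(.22)]))"
```

```text
q [-0.725  0.964 -0.396  1.834  1.205  1.793 -1.352] p [518.614 217.636 102.337]
[[-0.106  0.863  0.494]
 [ 0.19   0.505 -0.842]
 [-0.976  0.005 -0.218]]
[ 1.577  0.892 -0.147]
nose [521.808 212.689  47.031]
```

Scaled: -40 mm is -0.64, -30 mm is -0.48.

Emit:
shift_gripper --ticks '[[[0, 0, 0], [0, 0, 0]], [[0, 0, 0], [0, 0, 0]], [[0, 0, 0], [0, 0, 0]], [[0, 0, -0.24], [0, 0, 0]], [[0, 0, -0.48], [0, 0, 0]], [[0, 0, -0.64], [0, 0, 0]], [[0, 0, -0.48], [0, 0, 0]], [[0, 0, 0], [0, 0, 0]]]' --aperture 40

```text
clock: 14.38
tcp_pos: [460.1, 318.2, 128.4]
tool_rot: [0.389, 0.677, -0.307, 0.544]
force: [0.3, -0.0, 0.2]
gripper_width: 39.9
finger_force: 0.0
```

```bash
python3 - <<'E'
from h import *
st();C=cams()
c=[cv2.resize(C[n]["color"][y:y+75,x:x+100,::-1],(600,450) if 0 else (400,300),interpolation=cv2.INTER_CUBIC) for n,x,y in(("scene",220,170),("top",220,190))]
cv2.imwrite("pics/m5.png",np.vstack(c))
E
```

```text
q [-0.904  0.957 -0.39   1.715  1.064  1.879 -1.316] p [460.069 318.226 128.352]
[[-0.106  0.861  0.498]
 [ 0.193  0.509 -0.839]
 [-0.975  0.007 -0.22 ]]
```

View pics/m5.png

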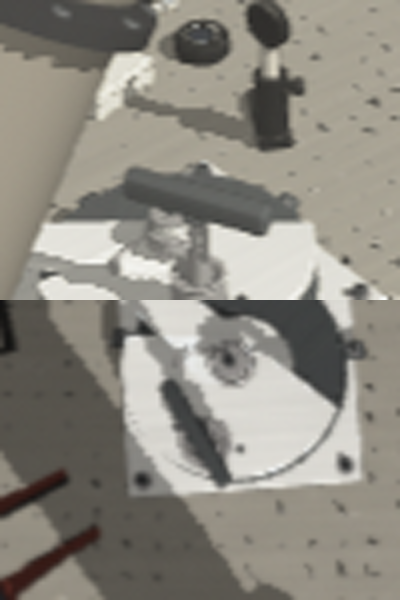

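The pin stands upright in the bush. The bar centre is at scene pixel (269.5,220) and top pixel (269,222.8). In the top view its ends are at about (262,210.5) and (276.3,235). Now I'll plan the regrasp from above.

```bash
python3 - <<'E'
from h import *
from kin import ik
s,M=st();C=cams()
print(tri(C,(269.5,220),(269,222.8)))
A=plane(C["top"],(262,210.5),142);B=plane(C["top"],(276.3,235),142);c=plane(C["top"],(269.1,222.8),146);print(A,B,c,np.linalg.norm(A-B))
u=(B-A)/np.linalg.norm(B-A);n=np.array([-u[1],u[0],0])
for sg in(1,-1):
    y=sg*n;z=np.array([0,0,-1.]);F=np.c_[np.cross(y,z),y,z]
    rv=R.from_matrix(M.T@F).as_rotvec();print(sg,F[:,0],'rv',rv,np.linalg.norm(rv))
    p0=s['tcp_pos']+[0,0,100];p1=np.array([c[0],c[1],230.]);q=s['joint_positions']
    for k in np.linspace(0,1,6):
        S=ik(p0+(p1-p0)*k,M@R.from_rotvec(rv*k).as_matrix(),3,seeds=[q]); 
        if S:q=S[0]
        print(k,S[0] if S else None)
E
```

```text
q [-0.9    0.958 -0.387  1.717  1.065  1.878 -1.316] p [461.861 314.687 128.184]
[[-0.105  0.863  0.495]
 [ 0.19   0.506 -0.842]
 [-0.976  0.006 -0.217]]
(array([521.696, 207.456, 136.975]), [np.float64(0.6013801689854744), np.float64(0.6013801689854035)])
[558.443 228.151 142.   ] [485.225 185.804 142.   ] [521.133 206.555 146.   ] 84.58201347136935
1 [0.866 0.501 0.   ] rv [1.053 1.04  1.306] 1.9737487269396239
0.0 [-1.447  0.821  0.363  1.681  0.834  1.564 -0.977]
0.2 [-1.265  0.727  0.273  1.63   0.695  1.565 -1.148]
0.4 [-1.052  0.619  0.152  1.624  0.57   1.507 -1.322]
0.6000000000000001 [-0.818  0.508  0.026  1.662  0.44   1.384 -1.467]
0.8 [-0.585  0.403 -0.072  1.739  0.276  1.203 -1.553]
1.0 [-0.389  0.312 -0.102  1.844  0.037  0.987 -1.543]
-1 [-0.866 -0.501 -0.   ] rv [-1.04   1.053 -1.304] 1.9724321720194127
0.0 [-1.447  0.821  0.363  1.681  0.834  1.564 -0.977]
0.2 [-1.237  0.592  0.123  1.868  1.008  1.362 -0.783]
0.4 [-0.905  0.402 -0.141  1.997  1.071  1.131 -0.453]
0.6000000000000001 [-0.575  0.275 -0.301  2.04   0.889  0.875  0.104]
0.8 [-0.346  0.246 -0.33   1.986  0.451  0.797  0.885]
1.0 [-0.184  0.327 -0.344  1.844  0.13   0.993  1.524]
```

Scaled: -40 mm is -0.64, -9 mm is -0.144, 0.109 rad / 1.5708 = 0.0694.

Emit:
shift_gripper --ticks '[[[-0.64, 0, -0.144], [0, 0, 0]], [[-0.64, 0, -0.144], [0, 0, 0]], [[-0.64, 0, -0.144], [0, 0, 0]], [[0, 0, 0], [0.056, 0.0554, 0.0694]], [[0, 0, 0], [0.056, 0.0554, 0.0694]], [[0, 0, 0], [0.056, 0.0554, 0.0694]], [[0, 0, 0], [0.056, 0.0554, 0.0694]], [[0, 0, 0], [0.056, 0.0554, 0.0694]], [[0, 0, 0], [0.056, 0.0554, 0.0694]]]' --aperture 40

```text
clock: 15.7
tcp_pos: [461.9, 313.0, 250.8]
tool_rot: [0.772, 0.528, -0.175, 0.306]
force: [0.7, -0.2, -0.0]
gripper_width: 40.1
finger_force: 0.0
```

Emit:
shift_gripper --ticks '[[[0, 0, 0], [0.056, 0.0554, 0.0694]], [[0, 0, 0], [0.056, 0.0554, 0.0694]], [[0, 0, 0], [0.056, 0.0554, 0.0694]], [[0, 0, 0], [0.056, 0.0554, 0.0694]], [[0, 0, 0], [0.056, 0.0554, 0.0694]], [[0, 0, 0], [0.056, 0.0554, 0.0694]], [[0, 0, 0], [0, 0, 0]]]'

```text
clock: 16.58
tcp_pos: [461.8, 310.6, 251.1]
tool_rot: [0.967, 0.255, 0.0, -0.001]
force: [-0.2, 0.3, -0.1]
gripper_width: 40.2
finger_force: 0.0
```

```bash
python3 - <<'E'
from h import *
st();z=np.array([0,0,-1.]);x=np.array([.866,.501,0])
go([521.5,207,200],np.c_[x,np.cross(z,x),z])
E
```

```text
q [-0.48   0.294 -0.272  1.825  0.089  1.033 -1.84 ] p [461.817 310.56  251.055]
[[ 0.869  0.494  0.   ]
 [ 0.494 -0.869  0.002]
 [ 0.001 -0.002 -1.   ]]
delta tool [  0.7 119.6  50.8] rotvec tool [-0.002 -0.001 -0.008] q [-0.48  0.29 -0.27  1.82  0.09  1.03 -1.84]
```

Scaled: 40 mm is 0.64, 17 mm is 0.272, -0.004 rad / 1.5708 = -0.0025.

Emit:
shift_gripper --ticks '[[[0, 0.64, 0.272], [0, 0, -0.0025]], [[0, 0.64, 0.272], [0, 0, -0.0025]], [[0.0112, 0.64, 0.272], [0, 0, 0]], [[0, 0, 0], [0, 0, 0]], [[0, 0, 0], [0, 0, 0]]]' --aperture 44

```text
clock: 17.2
tcp_pos: [521.7, 212.2, 199.3]
tool_rot: [0.965, 0.263, 0.0, -0.002]
force: [-0.4, -0.0, -0.4]
gripper_width: 44.1
finger_force: 0.0
```

```bash
python3 - <<'E'
from h import *
z=np.array([0,0,-1.]);x=np.array([.866,.501,0])
go([521.5,207,146],np.c_[x,np.cross(z,x),z])
C=cams();c=[cv2.resize(C[n]["color"][y:y+90,x:x+120,::-1],(400,300),interpolation=cv2.INTER_CUBIC) for n,x,y in(("scene",210,160),("top",210,170))]
cv2.imwrite("pics/m6.png",np.vstack(c))
E
```

```text
delta tool [-2.8  4.6 53.3] rotvec tool [-0.004 -0.001  0.007] q [-0.32  0.36 -0.22  1.86  0.09  0.93 -1.62]
```

View pics/m6.png

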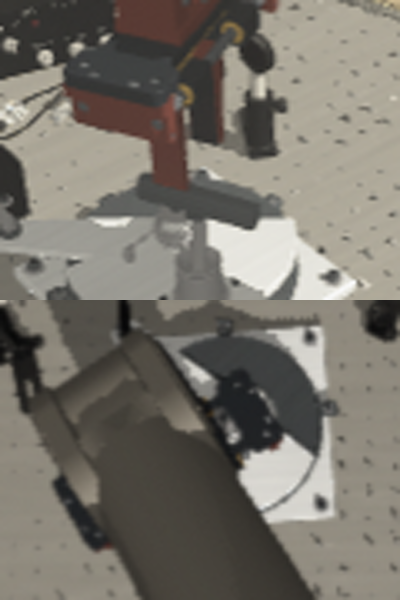

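The fingers straddle the bar, one in front at (170,160) in the crop and one behind at (205,120). I'll descend and close on it.

Scaled: 20 mm is 0.32, 15 mm is 0.24.

Emit:
shift_gripper --ticks '[[[-0.048, 0.08, 0.16], [0, 0, 0]], [[0, 0, 0.32], [0, 0, 0]], [[0, 0, 0.24], [0, 0, 0]], [[0, 0, 0.128], [0, 0, 0]], [[0, 0, 0], [0, 0, 0]]]'

```text
clock: 17.92
tcp_pos: [521.7, 205.6, 146.0]
tool_rot: [0.965, 0.262, 0.0, -0.002]
force: [-0.0, 0.2, -0.0]
gripper_width: 44.1
finger_force: 0.0
```

Emit:
shift_gripper --ticks '[[[0, 0, 0], [0, 0, 0]], [[0, 0, 0], [0, 0, 0]], [[0, 0, 0], [0, 0, 0]], [[0, 0, 0], [0, 0, 0]], [[0, 0, 0], [0, 0, 0]]]' --aperture 8 --grip_force 35

```text
clock: 18.55
tcp_pos: [521.9, 206.3, 146.9]
tool_rot: [0.965, 0.262, 0.001, -0.003]
force: [-2.0, 1.4, 2.8]
gripper_width: 13.9
finger_force: 35.0
```

```bash
python3 -c "
from h import *
s,M=st();print(s['torque'])"
```

```text
q [-0.318  0.419 -0.21   1.913  0.11   0.818 -1.627] p [521.922 206.322 146.901]
[[ 0.863  0.505  0.001]
 [ 0.505 -0.863  0.006]
 [ 0.004 -0.005 -1.   ]]
[0.427 0.367 0.003]
```

```bash
python3 - <<'E'
import numpy as np
f=2.837
P=lambda t:65*np.array([np.cos(f+t),np.sin(f+t)])
A=np.array([[.863,.505],[.505,-.863]])
for i in range(12):
    t=i*.08; print(round(t+.08,2),(A@(P(t+.08)-P(t))).round(2),(P(t+.08)-P(0)).round(1),'rad dir tool',(A@P(t+.08)/65).round(2))
E
```

```text
0.08 [-3.71  3.64] [-1.4 -5. ] rad dir tool [-0.73 -0.68]
0.16 [-3.4   3.93] [ -2.3 -10.1] rad dir tool [-0.78 -0.62]
0.24 [-3.08  4.19] [ -2.9 -15.3] rad dir tool [-0.83 -0.56]
0.32 [-2.73  4.42] [ -3.  -20.5] rad dir tool [-0.87 -0.49]
0.4 [-2.37  4.62] [ -2.7 -25.7] rad dir tool [-0.91 -0.42]
0.48 [-2.   4.8] [ -2.  -30.8] rad dir tool [-0.94 -0.35]
0.56 [-1.61  4.94] [ -0.9 -35.9] rad dir tool [-0.96 -0.27]
0.64 [-1.21  5.06] [  0.6 -40.9] rad dir tool [-0.98 -0.19]
0.72 [-0.8   5.14] [  2.5 -45.7] rad dir tool [-0.99 -0.11]
0.8 [-0.38  5.18] [  4.8 -50.4] rad dir tool [-1.   -0.03]
0.88 [0.03 5.2 ] [  7.5 -54.9] rad dir tool [-1.    0.05]
0.96 [0.45 5.18] [ 10.5 -59.1] rad dir tool [-0.99  0.13]
```

Emit:
shift_gripper --ticks '[[[0, 0, 0], [0, 0, 0]]]' --aperture 8 --grip_force 50

```text
clock: 18.68
tcp_pos: [521.9, 206.3, 146.9]
tool_rot: [0.965, 0.262, 0.001, -0.003]
force: [-1.9, 1.3, 2.2]
gripper_width: 13.8
finger_force: 50.0
```

Scaled: 4.2 mm is 0.0672, 3.9 mm is 0.0624.

Emit:
shift_gripper --ticks '[[[-0.0592, 0.0576, 0], [0, 0, 0]], [[-0.0544, 0.0624, 0], [0, 0, 0]], [[-0.0496, 0.0672, 0], [0, 0, 0]], [[0, 0, 0], [0, 0, 0]]]'

```text
clock: 19.18
tcp_pos: [519.0, 189.8, 146.8]
tool_rot: [0.965, 0.261, 0.001, -0.002]
force: [-3.3, 2.8, 6.3]
gripper_width: 13.6
finger_force: 50.0
```

Emit:
shift_gripper --ticks '[[[-0.0432, 0.0704, 0], [0, 0, 0]], [[-0.0384, 0.0736, 0], [0, 0, 0]], [[-0.032, 0.0768, 0], [0, 0, 0]], [[0, 0, 0], [0, 0, 0]]]'

```text
clock: 19.68
tcp_pos: [519.9, 174.3, 146.8]
tool_rot: [0.965, 0.261, 0.001, -0.002]
force: [-2.2, 3.1, 6.2]
gripper_width: 13.5
finger_force: 50.0
```

Scaled: 2.5 mm is 0.04, -0.8 mm is -0.0128.

Emit:
shift_gripper --ticks '[[[-0.0128, 0.04, 0.008], [0, 0, 0]], [[-0.0128, 0.04, 0], [0, 0, 0]], [[0, 0, 0], [0, 0, 0]]]'

```text
clock: 20.05
tcp_pos: [520.9, 169.9, 146.6]
tool_rot: [0.965, 0.261, 0.001, -0.003]
force: [-3.7, 3.7, 9.7]
gripper_width: 13.8
finger_force: 50.0
```

Emit:
shift_gripper --ticks '[[[-0.0096, 0.04, 0], [0, 0, 0]], [[0, 0, 0], [0, 0, 0]], [[-0.0096, 0.04, 0], [0, 0, 0]], [[0, 0, 0], [0, 0, 0]]]'

```text
clock: 20.55
tcp_pos: [522.1, 163.9, 145.2]
tool_rot: [0.965, 0.261, 0.0, -0.002]
force: [-2.5, 3.4, -2.3]
gripper_width: 13.7
finger_force: 50.0
```

Emit:
shift_gripper --ticks '[[[-0.0064, 0.04, 0], [0, 0, 0]], [[0, 0, 0], [0, 0, 0]]]'

```text
clock: 20.8
tcp_pos: [523.1, 161.9, 145.4]
tool_rot: [0.965, 0.261, 0.0, -0.002]
force: [-2.0, 1.8, -3.4]
gripper_width: 13.9
finger_force: 50.0
```

The upward contact force has vanished, so the nose is over the hole. I'll push down.

Scaled: 2 mm is 0.032.

Emit:
shift_gripper --ticks '[[[0, 0, 0.032], [0, 0, 0]], [[0, 0, 0.032], [0, 0, 0]], [[0, 0, 0], [0, 0, 0]]]'

```text
clock: 21.18
tcp_pos: [523.1, 162.4, 141.5]
tool_rot: [0.965, 0.262, 0.0, -0.002]
force: [-3.6, 2.3, -3.5]
gripper_width: 13.5
finger_force: 50.0
```

Emit:
shift_gripper --ticks '[[[0, 0, 0.032], [0, 0, 0]], [[0, 0, 0.032], [0, 0, 0]], [[0, 0, 0], [0, 0, 0]]]'

```text
clock: 21.55
tcp_pos: [523.2, 162.4, 137.5]
tool_rot: [0.965, 0.262, 0.001, -0.002]
force: [-3.5, 2.9, -3.9]
gripper_width: 13.6
finger_force: 50.0
```

Scaled: 4 mm is 0.064, 2 mm is 0.032.

Emit:
shift_gripper --ticks '[[[0, 0, 0.064], [0, 0, 0]], [[0, 0, 0.064], [0, 0, 0]], [[0, 0, 0.064], [0, 0, 0]], [[0, 0, 0.032], [0, 0, 0]], [[0, 0, 0], [0, 0, 0]]]'

```text
clock: 22.18
tcp_pos: [523.3, 162.6, 123.5]
tool_rot: [0.965, 0.262, 0.001, -0.002]
force: [-4.0, 2.7, -2.8]
gripper_width: 13.6
finger_force: 50.0
```

Emit:
shift_gripper --ticks '[[[0, 0, 0.032], [0, 0, 0]], [[0, 0, 0.024], [0, 0, 0]], [[0, 0, 0], [0, 0, 0]]]'

```text
clock: 22.55
tcp_pos: [523.6, 162.8, 120.9]
tool_rot: [0.965, 0.262, 0.001, -0.002]
force: [-5.5, 1.4, 3.2]
gripper_width: 13.7
finger_force: 50.0
```

Scaled: 1 mm is 0.016.

Emit:
shift_gripper --ticks '[[[0, 0, 0.016], [0, 0, 0]], [[0, 0, 0], [0, 0, 0]]]'

```text
clock: 22.8
tcp_pos: [523.8, 162.9, 120.7]
tool_rot: [0.965, 0.262, 0.001, -0.002]
force: [-8.0, 1.1, 10.3]
gripper_width: 13.6
finger_force: 50.0
```

Emit:
shift_gripper --ticks '[[[0, 0, 0], [0, 0, 0]], [[0, 0, 0], [0, 0, 0]], [[0, 0, 0], [0, 0, 0]], [[0, 0, -0.32], [0, 0, 0]], [[0, 0, -0.48], [0, 0, 0]], [[0, 0, -0.64], [0, 0, 0]], [[0, -0.8, -0.32], [0, 0, 0]], [[0, -0.88, 0], [0, 0, 0]], [[0, -0.88, 0], [0, 0, 0]], [[0, -0.88, 0], [0, 0, 0]], [[0, -0.88, 0], [0, 0, 0]], [[0, 0, 0], [0, 0, 0]]]' --aperture 34

```text
clock: 24.3
tcp_pos: [384.3, 399.4, 230.7]
tool_rot: [0.964, 0.265, 0.001, -0.004]
force: [0.2, -0.3, -0.3]
gripper_width: 34.0
finger_force: 0.0
```

```bash
python3 - <<'E'
from h import *
C=cams();c=[cv2.resize(C[n]["color"][y:y+90,x:x+120,::-1],(400,300),interpolation=cv2.INTER_CUBIC) for n,x,y in(("scene",210,180),("top",210,170))]
cv2.imwrite("pics/m7.png",np.vstack(c))
E
```

```text
(no output)
```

View pics/m7.png

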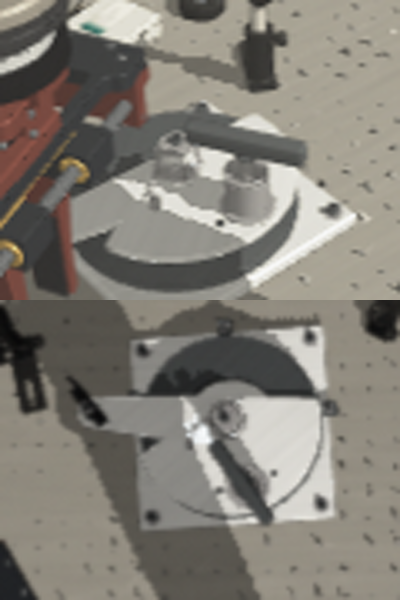

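The arm stays open and the pin sits low, with the bar centre at scene pixel (284.1,222.6) and top pixel (282.9,224.9). I'll check the height before handing in.

```bash
python3 - <<'E'
from h import *
C=cams();X,e=tri(C,(284.1,222.6),(282.9,224.9));print(X,e)
if X[2]<120: r.sign_off(); print('signed', r.get_state()['clock'])
E
```

```text
[518.05637895 169.3182997  111.0599041 ] [np.float64(0.35065692768873635), np.float64(0.35065692768878653)]
the job is handed in; nothing more can be done
the job is handed in; nothing more can be done
```

The locking pin is fully home in the ring's hole and alone holds the shutter arm open at roughly 0.6 rad. The gripper is clear, the lens and mirror posts were not touched, and the job was handed in at about 24 s; the verdict wasn't shown to me.

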